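# Push a printing block under the sprung flap of the block box

### The job

Put the used printing block away in the block box without picking it up: press the flap's press plate down with one fingertip to hold the sprung flap well up, and meanwhile push the block along the deck with the other fingertip, under the raised flap, until it drops into the well. Keep the flap held up until the block has dropped right into the well, then let go so that the flap closes over it. Never lift the block, and leave the jars and the comb-shaped block where they are.

Things in the scene. Friction and masses are not known exactly. Their poses are not given: they have to be found in the camera images.
- blockbox: fixed wooden box. Origin on the table by its well; all mm below are in its axes (x = pushing direction, from loading end to well; z up). Its top, the deck, is at z 85 and spans x -235 to 60, y -130 to 46. The well is a hole in it, x -42 to 42, y -37 to 33, floor at z 10. Two guide strips 7 high lead to the flap (x -235 to -50; y -37 to -30 and 21.5 to 28.5); the block lies between them
- flap (a joint): flap angle (rad): 0 closed, 0.95 fully open. A 3 mm aluminium sheet lying over the well (x -48 to 48, y -40 to 40, top at z 89), hinged on a pin along x; its -y edge swings up. A weak spring shuts it; it cannot swing down into the well. The press plate beyond the pin is one rigid piece with it: pressed down to level, it opens the flap 0.79 rad
- pin (a point): point on the axis of the flap's hinge pin, beside the well's centre (box frame: x 0, y 40, z 87.5)
- plate_edge (a point): middle of the press plate's free edge (flap closed: x -117, y 72, z 119). The plate, 3 mm sheet with a 6 mm thick rounded edge, spans x -215 to -20 and runs 45 mm out from the pin, sloping up and outward (+y) 45 degrees above level when closed. Pressing it 20 to 25 mm out from the pin takes 2 to 6 N; a fingertip can slide along it in x
- block_centre (a point): centre of the wooden printing block, a loose 60 x 32 x 14 mm (x, y, z) piece of about 40 g with thin dark raised lines on its top, lying on the deck in front of the flap; its x axis points roughly along the box's x
- deck_jar_mid (a point): mid-height of the small ink jar (30 mm across, 45 mm tall) that stands on the deck; leave alone
- ink_jar_mid (a point): mid-height of the amber ink jar (40 mm across, 62 mm tall) on the table; leave alone
- tall_jar_mid (a point): mid-height of the black ink jar (46 mm across, 80 mm tall) on the table; leave alone
- comb_mid (a point): middle of the loose comb-shaped wooden block (160 x 36 x 16 mm) lying on the table; leave alone
Not all that is in view belongs to the job. What is shaped like the part that bears block_centre but orange or pink is not meant.

How it is judged (in metres and radians):
On the way, in this order (a step that is already met when the one before it is completed fails the run):
1. a finger holds the flap well up (over 0.5 rad) while the block still lies on the deck in front of the well (value of joint flap above 0.5 rad and contact force between the fingers and flap above 0.2 N and z of block_centre in the frame of blockbox above 0.088 m and x of block_centre in the frame of blockbox below -0.05 m), for 0.2 s.
2. the block has dropped into the well while a finger still holds the flap up (over 0.35 rad) (value of joint flap above 0.35 rad and contact force between the fingers and flap above 0.2 N and z of block_centre in the frame of blockbox below 0.07 m), for 0.1 s.
At the end, for the whole second after the job is handed in: the block is inside the well, lying or standing (its centre at least 15 mm below the deck), and the flap is shut over it (under 0.06 rad) (z of block_centre in the frame of blockbox between 0.01 and 0.07 m and x of block_centre in the frame of blockbox between -0.042 and 0.042 m and y of block_centre in the frame of blockbox between -0.037 and 0.033 m and value of joint flap below 0.06 rad); the robot touches nothing.
It fails at once if the block is lifted (centre more than 20 mm above where it lies on the deck) (z of block_centre in the frame of blockbox above 0.112 m).
It fails at once if the block falls off the box (height (world z) of block_centre below 0.075 m and (x of block_centre in the frame of blockbox below -0.05 m or x of block_centre in the frame of blockbox above 0.05 m or y of block_centre in the frame of blockbox above 0.048 m or y of block_centre in the frame of blockbox below -0.05 m)).
It fails at once if a jar or the comb-shaped block is moved by more than 20 mm (distance of any of deck_jar_mid, ink_jar_mid, tall_jar_mid, comb_mid from where it was at the start of the episode above 0.02 m).
It also fails if it takes over 45 s, if anything falls off the work surface, if the arm or the gripper's body presses on something with over 40 N, if the wrist force passes 120 N, or if a joint passes its speed limit or range.

### The arm

A 6-joint arm with a two-finger parallel gripper is mounted at the origin on the work surface. World frame = base frame: x ahead of the robot, y to its left, z up, the work surface at z = 0. Lengths are in m, angles in degrees, forces in N, time in s.
With the tool pointing down it reaches from about 0.3 to 0.75 m from the base axis. Payload 8.5 kg.
Tool frame: the origin (TCP) lies midway between the tips of the shut fingers; the grasp point (between the pads) lies 19 mm behind it (env.tcp_to_grasp is the z of the grasp point in the tool frame, in m); z points along the fingers, y is the line along which they close (so a half turn about z gives the same grasp; the last joint's range is limited). The gripper opens to 85 mm and grips with 20 to 120 N. Pads are 22 mm wide; open, the fingers measure 114 mm over their backs; the gripper's body (76 mm by 85 mm) begins 54 mm behind the grasp point. The pads swing forward as they close: fully open they stand 13 mm farther back than shut.
Start: joints at [-85.388, 21.807, 74.336, -0, 83.858, -12.336], TCP at [0.16, -0.526, 0.231] pointing down, gripper open.
Joint ranges: [-178.18, 178.18], [-50.72, 133.34], [12.68, 142.11], [-81.47, 261.47], [9.98, 163.14], [-165.26, 165.26]. Speed limits (degrees/s): [136.94, 136.94, 180, 180, 180, 180].

### API

Orientations are given as a 3x3 rotation matrix whose columns are the frame's x, y, z axes.
In Python, from rig import env, imaging, job, models gives the robot as it stands. The module is installed in compiled form; this text tells all that it offers.
- The arm moves only by the tool jog_arm, never from a script. Its argument "plan" is text: rows parted by semicolons, each of 7 numbers parted by spaces: the turn, a rotation vector about the tool's x, y, z in degrees, then the shift along the tool's x, y, z in cm, then the closure in counts, from 0 (fully open) to 255 (shut). In form: rx ry rz x y z claw; .... A call has 1 to 10 rows; each row shifts and turns the commanded pose from where the row before left it, along the tool's axes as they then stand; what a row does not reach is not made up. A row lasts 1/12 s, in which the tool goes at most 41.7 mm and 7.16 degrees, less where a joint would pass 70% of its speed; a pose out of reach is approached as far as the arm can. A call with a gripper value outside its range is refused whole. The fingers move at their own pace and stop on an object; "grip_force" is the grip in N (left out, the last holds). Time passes only in rows, so rows that do not move let the fingers close. It gives the time, the measured TCP pose, the force, the opening and the grip force at its end, in the units of the state.
- env.observe(): the state, without advancing time (a new reading comes with each control period).
- imaging.get_image(name): name is "side" or "top" or "wrist"; returns a dict with "pixels" (480x640x3 uint8, red, green, blue), "depth" (480x640 float32, m along the optical axis (not along the pixel's ray), 0 where there is no reading), "fov_y" (degrees; the focal length in pixels is half the picture's height over the tangent of half this angle, whatever the lens; pixels are square), "cx", "cy" (the principal point, pixels), "world_from_camera" (4x4, takes a point from camera to world coordinates). Camera axes: x right, y down, z forward; pixel columns grow to the right and rows downward; lengths in m; the calibration is good to about 2 mm. The wrist camera is an equidistant fisheye: a pixel r from the principal point sees the ray r / f radians off the axis. A picture is of the moment at which its call begins.
- job.close_job(): hands the job in; it is judged then, once.
Trained networks look in the newest picture that a camera, given by its name, has taken for a name from the list of things; names that differ only in an ending like _2 or _b are one class to them, and where a whole thing is asked for, a point or a joint stands for the part that bears it (a point fixed in the world has none). Each returns a list of dicts, best first, with "confidence" (0 to 1); they miss things now and then, are a little off and sometimes report something else, mostly with a low value. They report only what shows in the picture. A call takes as long as a camera call. They do not tell look-alikes from the thing itself.
- models.outline_of(camera, query): "region" (480x640 bool, what is visible of it) and "bbox" ([centre column, centre row, width, height] in pixels, round what is visible of it).
- models.tip_of(camera, query): "at" ([column, row] in pixels: a listed point, or the origin of a listed thing).
The state is a dict: "time_s": time; "q": joint angles; "qvel": joint speeds; "joint_efforts": joint torques, N m; "position": TCP position; "tool_rot": TCP orientation; "ft_force": force on the tool from outside, world axes, zero at the start; "wrist_torque": the same for the moment, N m; "grip_width": finger opening in m; "gripper_force": force on a finger pad.
Only numpy, scipy, OpenCV 4.12 (cv2) and the standard library are available. Lean on these libraries where they do the work, as an engineer would, in place of code of your own. Each camera call takes 0.05 s, during which the arm holds its last target. There are 200 camera calls.

## Working session

There is one attempt and no reset: what is moved stays moved. The work goes in short steps, Python scripts to look and compute and a tool call to move; the robot and the scene stay as the last step left them, time stands still between calls to the robot, and variables do not carry over. Pictures are saved under pics/ and viewed, at most 12 in all, crops included, and the job is handed in when it is done.

Besides the shell and the picture viewer there is one more tool, called after ">>>" by a JSON object that holds its "fn" and its "kwargs", one argument or row to a line. jog_arm: Moves the arm, as the interface text tells. Its arguments: {"type":"object","properties":{"plan":{"type":"string"},"grip_force":{"type":"number"}},"required":["plan"]}

```bash
mkdir -p pics; cat > h.py <<'E'
import numpy as np, cv2
from rig import env, imaging, job, models
def ray(im,u,v):
    f=240/np.tan(np.radians(im['fov_y']/2)); return (u-im['cx'])/f,(v-im['cy'])/f
def pt(im,u,v,d=None):
    if d is None:
        p=im['depth'][max(0,int(v)-2):int(v)+3,max(0,int(u)-2):int(u)+3]; d=np.median(p[p>0])
    a,b=ray(im,u,v); return (im['world_from_camera']@np.array([a*d,b*d,d,1]))[:3]
def plane(im,u,v,z):
    a,b=ray(im,u,v); T=im['world_from_camera']; r=T[:3,:3]@np.array([a,b,1]); o=T[:3,3]
    return o+r*(z-o[2])/r[2]
def save(im,n): cv2.imwrite('pics/'+n,im['pixels'][:,:,::-1])
E
python3 - <<'E'
from h import *
np.set_printoptions(precision=4,suppress=True)
for c in ['top','side']:
    im=imaging.get_image(c); save(im,c+'0.png'); print(c,im['world_from_camera'][:3,3])
    for q in ['blockbox','pin','plate_edge','block_centre','deck_jar_mid','ink_jar_mid','tall_jar_mid','comb_mid']:
        for r in models.tip_of(c,q)[:2]: print(q,round(r['confidence'],2),np.round(r['at']),pt(im,*r['at']))
E
```

```text
top [0.3747 0.0251 0.9672]
blockbox 0.83 [348. 148.] [ 0.6407 -0.0101  0.088 ]
blockbox 0.45 [403. 213.] [ 0.5324 -0.0911  0.1297]
pin 0.71 [326. 125.] [0.6774 0.0255 0.0897]
plate_edge 0.6 [291. 188.] [0.5692 0.0754 0.1154]
block_centre 0.91 [317. 341.] [0.3403 0.0316 0.0141]
block_centre 0.87 [336. 195.] [0.5639 0.0075 0.0991]
deck_jar_mid 0.91 [401. 214.] [ 0.5307 -0.0876  0.1297]
ink_jar_mid 0.83 [246. 108.] [0.7123 0.1561 0.0615]
tall_jar_mid 0.64 [243. 212.] [0.5379 0.1514 0.0795]
comb_mid 0.56 [462. 203.] [ 0.5742 -0.2055  0.0132]
side [0.347  0.7283 0.7519]
blockbox 0.62 [254. 244.] [0.6524 0.036  0.0553]
pin 0.59 [238. 226.] [0.6805 0.029  0.0845]
plate_edge 0.6 [287. 240.] [0.576  0.0806 0.1198]
block_centre 0.91 [305. 225.] [0.5648 0.0149 0.0988]
block_centre 0.9 [430. 292.] [0.3427 0.0399 0.0146]
deck_jar_mid 0.71 [334. 185.] [ 0.5368 -0.0806  0.1161]
deck_jar_mid 0.31 [330. 185.] [ 0.553  -0.1153  0.0873]
ink_jar_mid 0.85 [196. 298.] [0.7075 0.1673 0.0445]
ink_jar_mid 0.45 [254. 246.] [0.6524 0.0358 0.05  ]
tall_jar_mid 0.61 [293. 314.] [0.5387 0.1829 0.0674]
comb_mid 0.5 [330. 184.] [ 0.5527 -0.1165  0.0885]
```

View pics/top0.png

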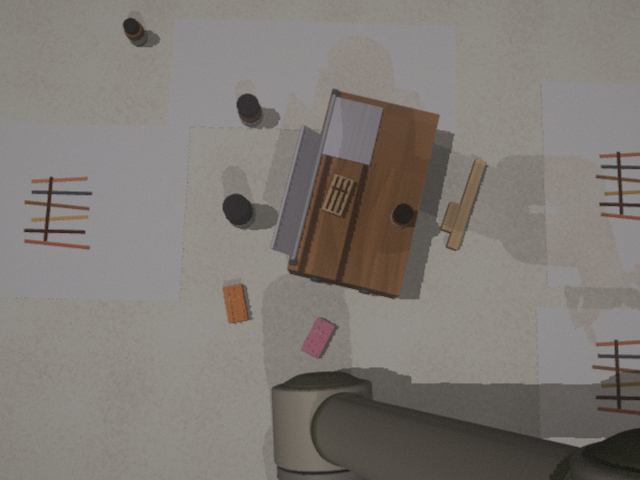

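View pics/side0.png

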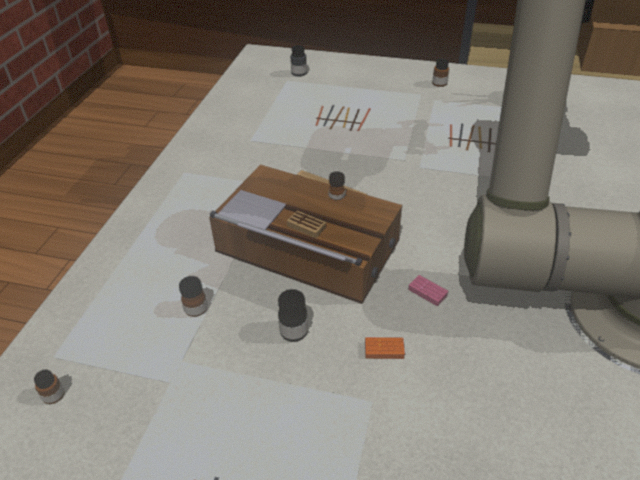

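The deck is a quadrilateral with corners near (335,91), (438,115), (398,297), (290,270) in the top view. The plate lies along its left side and the block is at (338,195). The deck jar is at (403,214), and the look-alikes are the orange block at (235,303) and the pink one at (318,338). Next I fit the box frame from depth.

```bash
cat >> h.py <<'E'
np.set_printoptions(precision=4,suppress=True)
E
python3 - <<'E'
from h import *
im=imaging.get_image('top')
f=240/np.tan(np.radians(im['fov_y']/2)); v,u=np.mgrid[:480,:640]; d=im['depth']
P=np.stack([(u-im['cx'])/f*d,(v-im['cy'])/f*d,d,np.ones_like(d)],-1)@im['world_from_camera'].T
m=((P[...,2]>.076)&(P[...,2]<.096)&(d>0)&(u>270)&(u<450)&(v>80)&(v<305)).astype(np.uint8)
n,l,s,c=cv2.connectedComponentsWithStats(m); k=1+np.argmax(s[1:,4]); print(s[k])
m=cv2.morphologyEx((l==k).astype(np.uint8),cv2.MORPH_OPEN,np.ones((3,3)))
Q=P[m>0][:,:2].astype(np.float32); r=cv2.minAreaRect(Q*1000); print(r, cv2.boxPoints(r)); print('deckz',np.median(P[m>0][:,2]))
pl=(P[...,2]>.095)&(P[...,2]<.125)&(u>270)&(u<330)&(v>120)&(v<260)
print('plate',cv2.boxPoints(cv2.minAreaRect((P[pl][:,:2]*1000).astype(np.float32))))
for o in models.outline_of('top','block_centre')[:3]:
    R=o['region']; q=np.argwhere(R)[:,::-1]; w=np.array([plane(im,a,b,.099 if b<260 else .014)[:2] for a,b in q],np.float32)*1000
    print(o['confidence'],o['bbox'],cv2.minAreaRect(w),w.mean(0))
s=env.observe(); print(s['tool_rot'],s['position'],s['ft_force'],s['grip_width'],s['time_s'])
E
```

```text
[  287    88   152   208 19926]
((577.841796875, -35.9130859375), (177.44906616210938, 296.9258117675781), 77.70657348632812) [[ 413.8921  -90.9927]
 [ 704.0094 -154.2136]
 [ 741.7915   19.1665]
 [ 451.6742   82.3875]]
deckz 0.08529177253472986
plate [[461.6855  34.0971]
 [653.0629  -7.5177]
 [668.5027  63.4866]
 [477.1253 105.1014]]
0.83 [316.7, 336.4, 35.8, 36.9] ((347.0977478027344, 31.272701263427734), (31.63568687438965, 59.595767974853516), 63.29792404174805) [347.2815  31.2804]
0.74 [237.7, 300.9, 26.4, 40.8] ((399.3177185058594, 167.09088134765625), (61.454505920410156, 33.37726974487305), 13.102234840393066) [399.0548 167.2443]
0.62 [336.6, 195.6, 34.9, 44.0] ((564.2386474609375, 6.47227668762207), (32.77912139892578, 61.81185531616211), 70.01799774169922) [564.2502   6.2038]
[[ 0.9566  0.2915 -0.    ]
 [ 0.2915 -0.9566 -0.    ]
 [-0.      0.     -1.    ]] [ 0.1603 -0.5261  0.2313] [-0.2491  0.4896 -0.8911] 0.08538658160349957 1.0
```

>>> {"fn": "jog_arm", "kwargs": {
  "plan": "0 0 5.84 0 0 0 100;0 0 5.84 0 0 0 100;0 0 5.84 0 0 0 100;0 0 5.84 0 0 0 100;0 0 5.84 0 0 0 100;0 0 0 1.3 -3.6 0 100;0 0 0 1.3 -3.6 0 100;0 0 0 1.3 -3.6 0 100;0 0 0 1.3 -3.6 0 100;0 0 0 1.3 -3.6 0 100"
}}

```text
time_s: 1.83
position: [0.2626, -0.3624, 0.2314]
tool_rot: [[0.977, -0.213, 0.0], [-0.213, -0.977, -0.0], [0.0, 0.0, -1.0]]
ft_force: [0.1, -0.7, 0.4]
grip_width: 0.0519
gripper_force: 0.0
```

>>> {"fn": "jog_arm", "kwargs": {
  "plan": "0 0 0 1.3 -3.6 0 100;0 0 0 1.3 -3.6 0 100;0 0 0 1.3 -3.6 0 100;0 0 0 1.3 -3.6 0 100;0 0 0 1.3 -3.6 0 100;0 0 0 1.3 -3.6 0 100;0 0 0 1.3 -3.6 0 100;0 0 0 1.3 -3.6 0 100;0 0 0 0 0 0 100;0 0 0 0 0 0 100"
}}

```text
time_s: 2.67
position: [0.4253, -0.1031, 0.2313]
tool_rot: [[0.978, -0.208, 0.0], [-0.208, -0.978, -0.0], [0.0, 0.0, -1.0]]
ft_force: [-0.2, -0.4, -0.9]
grip_width: 0.0524
gripper_force: 0.0
```

```bash
cat >> h.py <<'E'
A=np.radians(-12.29); EX=np.array([np.cos(A),np.sin(A)]); EY=np.array([-np.sin(A),np.cos(A)]); O=np.array([.6722,-.0135])
def box(p): d=np.asarray(p)[:2]-O; return np.array([d@EX,d@EY])*1000
def st():
    s=env.observe(); print('box xy',box(s['position']),'z',s['position'][2],'w',s['grip_width'],'F',s['ft_force'],'t',s['time_s']); return s
E
python3 - <<'E'
from h import *
s=st(); print(s['tool_rot'])
E
```

```text
box xy [-222.1741 -140.0842] z 0.23132373514026416 w 0.052427077216000324 F [-0.1807 -0.3867 -0.9431] t 2.6667
[[ 0.9781 -0.2082  0.    ]
 [-0.2082 -0.9781 -0.0001]
 [ 0.      0.0001 -1.    ]]
```

>>> {"fn": "jog_arm", "kwargs": {
  "plan": "0 0 0.28 1.28 -3.4 0 100;0 0 0 1.28 -3.4 0 100;0 0 0 1.28 -3.4 0 100;0 0 0 1.28 -3.4 0 100;0 0 0 1.28 -3.4 0 100;0 0 0 0 0 3 100;0 0 0 0 0 3 100;0 0 0 0 0 2.6 100;0 0 0 0 0 0 100;0 0 0 0 0 0 100"
}}

```text
time_s: 3.5
position: [0.5238, 0.0464, 0.1452]
tool_rot: [[0.976, -0.219, -0.002], [-0.219, -0.976, 0.0], [-0.002, 0.0, -1.0]]
ft_force: [0.6, -0.1, -0.2]
grip_width: 0.052
gripper_force: 0.0
```

```bash
python3 - <<'E'
from h import *
st()
a=imaging.get_image('side'); b=imaging.get_image('wrist'); save(b,'wrist1.png')
c=cv2.resize(a['pixels'][130:330,170:450],(784,560),interpolation=cv2.INTER_CUBIC); cv2.imwrite('pics/side1.png',c[:,:,::-1])
E
```

```text
box xy [-157.7175   26.9064] z 0.14521234444207406 w 0.05203613496981913 F [ 0.587  -0.0599 -0.1619] t 3.5
```

View pics/side1.png

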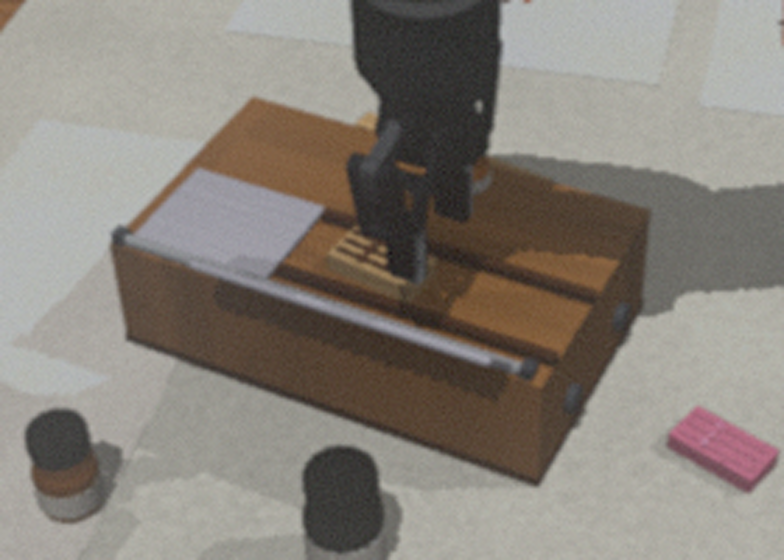

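View pics/wrist1.png

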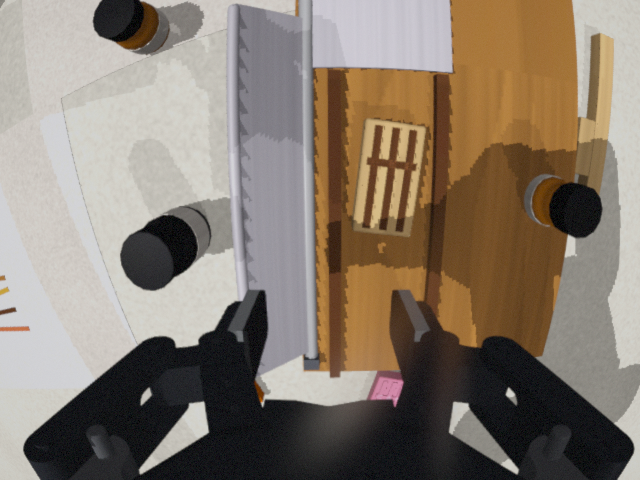

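The side view shows the fingers above the box, straddling the hinge. In the wrist view the left tip (250,292) is over the plate and the right tip (408,292) is over the lane behind the block at (390,177). I lower in stages and watch the force.

>>> {"fn": "jog_arm", "kwargs": {
  "plan": "0 0 0 0 -0.3 1.3 100;0 0 0 0 0 1.3 100;0 0 0 0 0 1.0 100;0 0 0 0 0 1.0 100;0 0 0 0 0 0 100;0 0 0 0 0 0 100"
}}

```text
time_s: 4.1
position: [0.5253, 0.0498, 0.1007]
tool_rot: [[0.976, -0.217, 0.002], [-0.217, -0.976, -0.001], [0.002, 0.0, -1.0]]
ft_force: [-0.5, -1.7, 0.9]
grip_width: 0.0521
gripper_force: 0.9
```

>>> {"fn": "jog_arm", "kwargs": {
  "plan": "0 0 0 0 0 0.5 100;0 0 0 0 0 0.5 100;0 0 0 0 0 0 100;0 0 0 0 0 0 100"
}}

```text
time_s: 4.43
position: [0.5251, 0.0504, 0.0896]
tool_rot: [[0.976, -0.217, 0.001], [-0.217, -0.976, -0.0], [0.001, -0.0, -1.0]]
ft_force: [1.2, 0.1, 2.4]
grip_width: 0.0519
gripper_force: 1.4
```

```bash
python3 - <<'E'
from h import *
st()
a=imaging.get_image('side'); b=imaging.get_image('wrist')
c=np.hstack([cv2.resize(a['pixels'][150:310,190:390],(400,320),interpolation=cv2.INTER_CUBIC),cv2.resize(b['pixels'][20:420,150:650],(400,320))]); cv2.imwrite('pics/c2.png',c[:,:,::-1])
E
```

```text
box xy [-157.3232   31.1762] z 0.08961212386021253 w 0.05193716202591629 F [1.238  0.1099 2.3985] t 4.4333
```

View pics/c2.png

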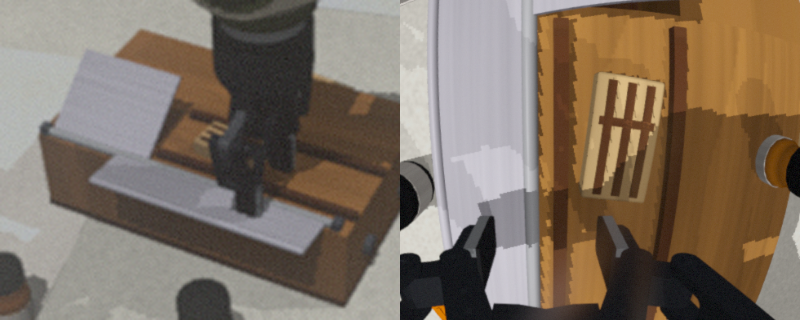

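The plate is nearly level and the flap stands up steeply. I go down a little more for the pushing finger.

>>> {"fn": "jog_arm", "kwargs": {
  "plan": "0 0 0 0 0 0.2 100;0 0 0 0 0 0.2 100;0 0 0 0 0 0 100;0 0 0 0 0 0 100"
}}

```text
time_s: 4.87
position: [0.5249, 0.0506, 0.0853]
tool_rot: [[0.976, -0.217, 0.0], [-0.217, -0.976, 0.0], [0.0, -0.0, -1.0]]
ft_force: [2.5, 2.4, 4.1]
grip_width: 0.0516
gripper_force: 2.0
```

```bash
python3 - <<'E'
from h import *
st()
a=imaging.get_image('top'); b=imaging.get_image('side')
# flap angle from side depth: points with z>0.1 in box x -45..45
for im in (a,b):
    f=240/np.tan(np.radians(im['fov_y']/2)); v,u=np.mgrid[:480,:640]; d=im['depth']
    P=np.stack([(u-im['cx'])/f*d,(v-im['cy'])/f*d,d,np.ones_like(d)],-1)@im['world_from_camera'].T
    X=(P[...,:2]-O)@EX*1000; Y=(P[...,:2]-O)@EY*1000; Z=P[...,2]*1000
    m=(d>0)&(abs(X)<42)&(Z>92)&(Z<160)&(Y>-25)&(Y<38); print('flap',m.sum(), np.median(np.arctan2(Z[m]-89,40-Y[m])))
    m=(d>0)&(X>-130)&(X<-30)&(Y>50)&(Y<82)&(Z>70); print('plate',m.sum(),np.polyfit(Y[m],Z[m],1),np.median(Z[m]))
E
```

```text
box xy [-157.617    31.2842] z 0.08533315871624786 w 0.05162470325656401 F [2.4808 2.4074 4.0832] t 4.8667
flap 1804 0.7923428493253056
plate 266 [  0.2097 239.2364] 360.1342331426366
flap 1900 0.7836213326955541
plate 798 [ -0.5393 128.4768] 89.36285941001555
```

>>> {"fn": "jog_arm", "kwargs": {
  "plan": "0 0 0 0.6 0 0.1 100;0 0 0 0.6 0 0 100;0 0 0 0.6 0 0 100;0 0 0 0.6 0 0 100;0 0 0 0.6 0 0 100;0 0 0 0.6 0 0 100;0 0 0 0.6 0 0 100;0 0 0 0.6 0 0 100;0 0 0 0 0 0 100"
}}

```text
time_s: 5.72
position: [0.573, 0.0396, 0.0844]
tool_rot: [[0.976, -0.217, 0.002], [-0.217, -0.976, -0.0], [0.002, -0.0, -1.0]]
ft_force: [1.5, -0.2, 4.3]
grip_width: 0.0521
gripper_force: 2.1
```

```bash
python3 - <<'E'
from h import *
st()
a=imaging.get_image('side'); b=imaging.get_image('wrist')
c=np.hstack([cv2.resize(a['pixels'][150:310,190:390],(400,320),interpolation=cv2.INTER_CUBIC),cv2.resize(b['pixels'][20:420,150:650],(400,320))]); cv2.imwrite('pics/c3.png',c[:,:,::-1])
E
```

```text
box xy [-108.2484   30.7782] z 0.08439489084274393 w 0.052094788562433644 F [ 1.5436 -0.1897  4.2905] t 5.7167
```

View pics/c3.png

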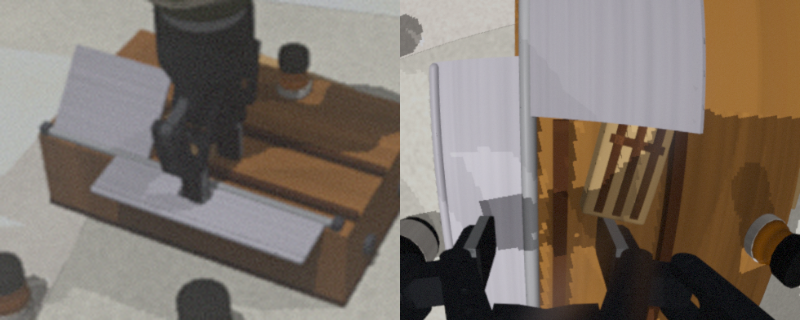

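The block is turned slightly clockwise and lies along the -y guide, with the finger at the middle of its rear. I keep pushing.

>>> {"fn": "jog_arm", "kwargs": {
  "plan": "0 0 0 0.6 0 0 100;0 0 0 0.6 0 0 100;0 0 0 0.6 0 0 100;0 0 0 0.6 0 0 100;0 0 0 0.6 0 0 100;0 0 0 0.6 0 0 100;0 0 0 0.4 0 0 100;0 0 0 0 0 0 100;0 0 0 0 0 0 100;0 0 0 0 0 0 100"
}}

```text
time_s: 6.65
position: [0.6114, 0.0311, 0.0847]
tool_rot: [[0.976, -0.217, 0.003], [-0.217, -0.976, -0.0], [0.003, -0.0, -1.0]]
ft_force: [1.9, 0.5, 3.8]
grip_width: 0.0516
gripper_force: 2.1
```

```bash
python3 - <<'E'
from h import *
st()
t=imaging.get_image('top'); a=imaging.get_image('side'); b=imaging.get_image('wrist')
c=np.hstack([cv2.resize(a['pixels'][150:310,190:390],(400,320),interpolation=cv2.INTER_CUBIC),cv2.resize(b['pixels'][20:420,150:650],(400,320))]); cv2.imwrite('pics/c4.png',c[:,:,::-1])
E
```

```text
box xy [-68.8754  30.6794] z 0.08468156877034755 w 0.051574015623939956 F [1.8765 0.4811 3.76  ] t 6.65
```

View pics/c4.png

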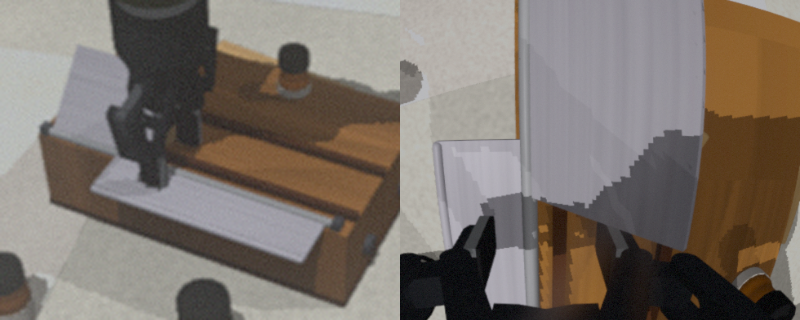

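No block is visible in front of the flap edge any more. I advance a bit further to make sure it goes over, with the tips tilted slightly under the flap.

>>> {"fn": "jog_arm", "kwargs": {
  "plan": "0 3 0 0.2 0 -0.1 100;0 3 0 0.2 0 0 100;0 3 0 0.3 0 -0.1 100;0 3 0 0.3 0 0 100;0 0 0 0.3 0 0 100;0 0 0 0.2 0 0 100;0 0 0 0 0 0 100;0 0 0 0 0 0 100;0 0 0 0 0 0 100"
}}

```text
time_s: 7.55
position: [0.6251, 0.0281, 0.0881]
tool_rot: [[0.955, -0.217, 0.202], [-0.212, -0.976, -0.045], [0.207, 0.0, -0.978]]
ft_force: [-2.1, 0.1, 3.4]
grip_width: 0.0521
gripper_force: 1.8
```

```bash
python3 - <<'E'
from h import *
st()
t=imaging.get_image('top'); a=imaging.get_image('side'); b=imaging.get_image('wrist')
for n in('top','wrist','side'):
    print(n,[(round(o['confidence'],2),np.round(o['bbox'])) for o in models.outline_of(n,'block_centre')])
c=np.hstack([cv2.resize(a['pixels'][150:310,190:390],(400,320),interpolation=cv2.INTER_CUBIC),cv2.resize(b['pixels'][20:420,150:650],(400,320))]); cv2.imwrite('pics/c5.png',c[:,:,::-1])
E
```

```text
box xy [-54.884   30.6145] z 0.08809512783982032 w 0.052057547820762565 F [-2.0938  0.1175  3.428 ] t 7.55
top []
wrist [(0.62, array([510., 188.,   5.,  20.]))]
side [(0.67, array([384., 348.,  41.,  25.])), (0.57, array([429., 290.,  34.,  31.]))]
```

View pics/c5.png

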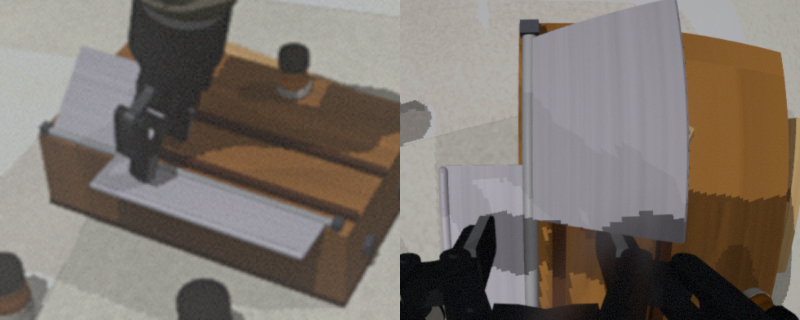

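```bash
python3 - <<'E'
from h import *
b=imaging.get_image('wrist'); f=240/np.tan(np.radians(b['fov_y']/2)); T=b['world_from_camera']
def wr(u,v,z):
    x,y=u-b['cx'],v-b['cy']; r=np.hypot(x,y); th=r/f
    d=T[:3,:3]@np.array([x/r*np.sin(th),y/r*np.sin(th),np.cos(th)]); o=T[:3,3]; return box(o+d*(z-o[2])/d[2])
o=models.outline_of('wrist','block_centre')
for r in o:
    q=np.argwhere(r['region']); print(len(q),r['bbox'])
    for v,u in (q[q[:,0].argmin()],q[q[:,1].argmax()],q[q[:,0].argmax()]):
        d=b['depth'][v,u]; x,y=u-b['cx'],v-b['cy']; rr=np.hypot(x,y); th=rr/f
        p=T@np.array([x/rr*np.tan(th)*d,y/rr*np.tan(th)*d,d,1]) 
        print(u,v,d,'depth pt',box(p),p[2]*1000,'z99',wr(u,v,.099),'z85',wr(u,v,.085))
c=cv2.resize(b['pixels'][130:250,430:590],(800,600),interpolation=cv2.INTER_CUBIC); cv2.imwrite('pics/c6.png',c[:,:,::-1])
E
```

```text
97 [509.6, 185.3, 4.7, 17.4]
505 178 0.13820873 depth pt [ -1.5335 -42.0741] 103.09217525994505 z99 [ -1.0661 -44.1821] z85 [  0.5328 -51.3941]
510 181 0.13724315 depth pt [ -2.7687 -43.8752] 104.1433796884278 z99 [ -2.2227 -46.6117] z85 [ -0.7364 -54.0603]
504 197 0.14337413 depth pt [ -9.0588 -43.8292] 98.42708474368716 z99 [ -9.0922 -43.5367] z85 [ -8.275  -50.6858]
```

View pics/c6.png

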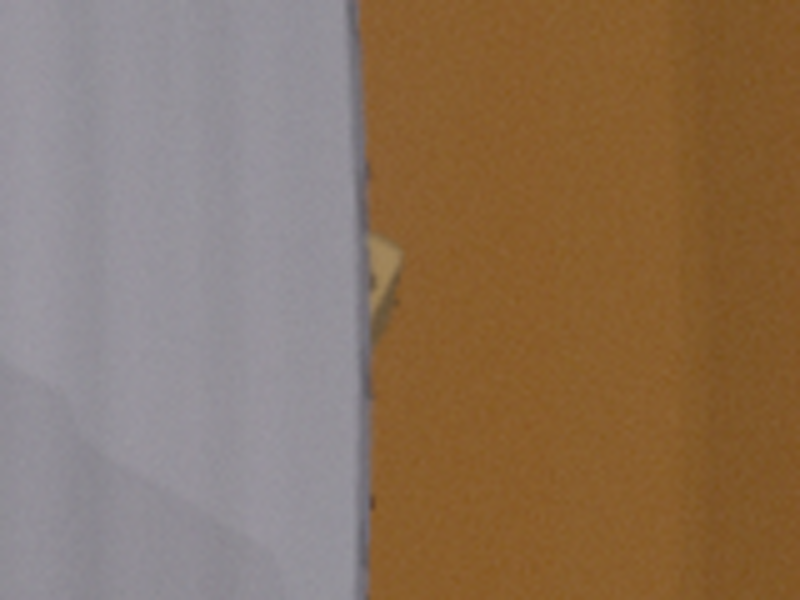

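The drop has not happened. The block's front corner shows at about box (-2,-45), resting on the -y edge of the well, so the block is bridging on a diagonal and close to tipping. I tilt further and push on under the flap, with the finger slightly more to -y.

>>> {"fn": "jog_arm", "kwargs": {
  "plan": "0 2.7 0 0 0.1 0.1 100;0 2.7 0 0 0.1 0.1 100;0 2.6 0 0 0.1 0 100;0 0 0 0.2 0 0.07 100;0 0 0 0.2 0 0.07 100;0 0 0 0.2 0 0.07 100;0 0 0 0.2 0 0.07 100;0 0 0 0 0 0 100;0 0 0 0 0 0 100"
}}

```text
time_s: 8.7
position: [0.6337, 0.0231, 0.0866]
tool_rot: [[0.917, -0.217, 0.334], [-0.204, -0.976, -0.074], [0.343, -0.0, -0.94]]
ft_force: [-0.8, 1.1, 4.0]
grip_width: 0.0518
gripper_force: 2.4
```

```bash
python3 - <<'E'
from h import *
st()
b=imaging.get_image('wrist')
print([(round(o['confidence'],2),np.round(o['bbox'])) for o in models.outline_of('wrist','block_centre')])
c=cv2.resize(b['pixels'][20:420,150:650],(750,600)); cv2.imwrite('pics/c7.png',c[:,:,::-1])
E
```

```text
box xy [-45.4188  27.5158] z 0.0865659302600206 w 0.05176792739128691 F [-0.7531  1.0982  4.0347] t 8.7
[(0.35, array([618., 441.,  44.,  74.]))]
```

View pics/c7.png

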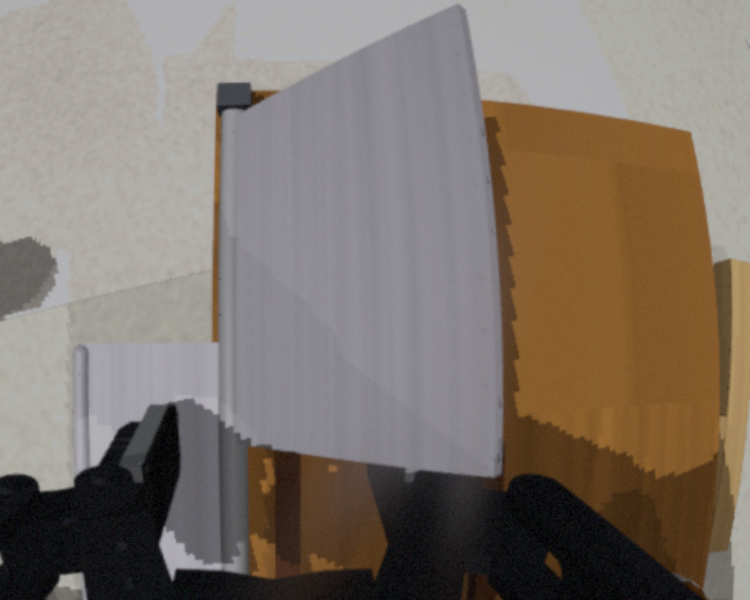

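The corner is no longer visible, so the block has probably dropped. With the plate still held down, I slide back along it and look under the flap to confirm.

>>> {"fn": "jog_arm", "kwargs": {
  "plan": "0 0 0 -0.94 0 -0.34 100;0 0 0 -0.94 0 -0.34 100;0 0 0 -0.94 0 -0.34 100;0 0 0 -0.94 0 -0.34 100;0 0 0 -0.94 0 -0.34 100;0 0 0 -0.94 0 -0.34 100;0 0 0 -0.94 0 -0.34 100;0 0 0 -0.94 0 -0.34 100;0 0 0 0 0 0 100;0 0 0 0 0 0 100"
}}

```text
time_s: 9.63
position: [0.5548, 0.0406, 0.0863]
tool_rot: [[0.918, -0.217, 0.333], [-0.204, -0.976, -0.074], [0.341, 0.0, -0.94]]
ft_force: [-3.0, 0.7, 5.3]
grip_width: 0.0517
gripper_force: 2.5
```

```bash
python3 - <<'E'
from h import *
st()
b=imaging.get_image('wrist')
print([(round(o['confidence'],2),np.round(o['bbox'])) for o in models.outline_of('wrist','block_centre')])
c=cv2.resize(b['pixels'][20:420,150:650],(750,600)); cv2.imwrite('pics/c8.png',c[:,:,::-1])
E
```

```text
box xy [-126.2288   27.863 ] z 0.08634691919841954 w 0.05169413449799382 F [-2.9943  0.7098  5.2572] t 9.6333
[(0.8, array([370., 104.,  69.,  31.]))]
```

View pics/c8.png

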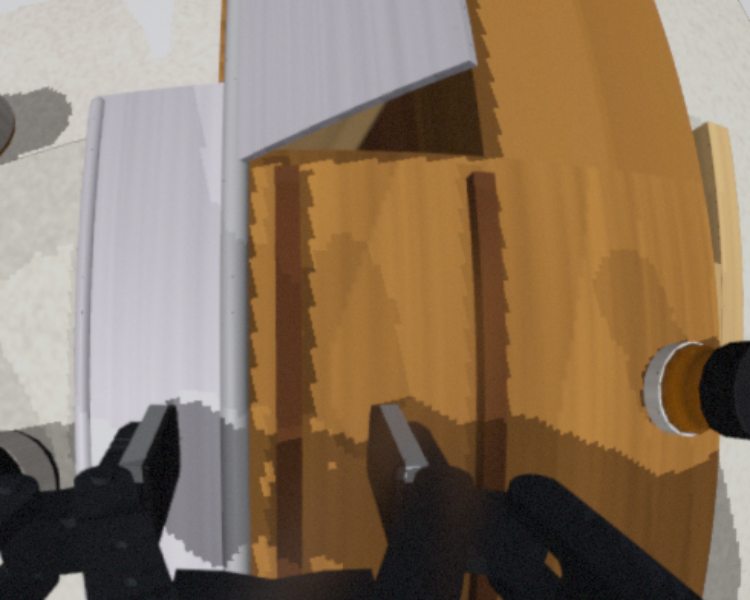

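Nothing is left on the deck, and a light piece shows inside the well at crop (330,130). I check its height from the depth.

```bash
python3 - <<'E'
from h import *
b=imaging.get_image('wrist'); f=240/np.tan(np.radians(b['fov_y']/2)); T=b['world_from_camera']
r=models.outline_of('wrist','block_centre')[0]['region']
q=np.argwhere(cv2.erode(r.astype(np.uint8),np.ones((3,3)))>0); L=[]
for v,u in q:
    d=b['depth'][v,u]
    if d<=0: continue
    x,y=u-b['cx'],v-b['cy']; rr=np.hypot(x,y); th=rr/f
    p=T@np.array([x/rr*np.tan(th)*d,y/rr*np.tan(th)*d,d,1]); L.append([u,v,*box(p),p[2]*1000])
L=np.array(L); print(len(L)); print(np.percentile(L[:,4],[0,10,50,90,100])); print(L[::max(1,len(L)//12)])
E
```

```text
799
[19.7085 23.6086 24.5336 25.3551 26.5931]
[[401.      87.       6.6534 -21.0451  24.6402]
 [387.      95.      -0.0666 -11.2197  25.04  ]
 [393.      98.      -1.9991 -15.1129  24.7911]
 [387.     101.      -4.254  -11.0703  24.5249]
 [371.     104.      -6.9663  -0.4728  24.8854]
 [375.     106.      -8.625   -2.9195  25.5004]
 [370.     108.     -10.0016   0.3189  25.1782]
 [359.     110.     -11.3402   7.3655  24.644 ]
 [386.     111.     -11.1322 -10.194   23.6251]
 [369.     113.     -13.3272   1.0232  24.6122]
 [346.     115.     -14.7777  15.6971  24.1654]
 [365.     116.     -15.5536   3.668   24.729 ]
 [383.     117.     -15.3355  -8.0883  23.2831]]
```

The block's top is at z 24, so it lies flat on the well floor. The flap was held up throughout, so I can let go.

>>> {"fn": "jog_arm", "kwargs": {
  "plan": "0 0 0 0.27 0 -0.75 100;0 0 0 0.27 0 -0.75 100;0 0 0 0.34 0 -0.94 100;0 0 0 0.34 0 -0.94 100;0 0 0 0.6 0 -1.9 100;0 0 0 1 0 -2.8 100;0 0 0 1 0 -2.8 100;0 0 0 0 0 0 100;0 0 0 0 0 0 100;0 0 0 0 0 0 100"
}}

```text
time_s: 10.67
position: [0.5532, 0.0409, 0.2011]
tool_rot: [[0.918, -0.217, 0.333], [-0.204, -0.976, -0.074], [0.341, 0.0, -0.94]]
ft_force: [-0.1, 0.0, -1.3]
grip_width: 0.052
gripper_force: 0.0
```

```bash
python3 - <<'E'
from h import *
st()
im=imaging.get_image('side')
f=240/np.tan(np.radians(im['fov_y']/2)); v,u=np.mgrid[:480,:640]; d=im['depth']
P=np.stack([(u-im['cx'])/f*d,(v-im['cy'])/f*d,d,np.ones_like(d)],-1)@im['world_from_camera'].T
X=(P[...,:2]-O)@EX*1000; Y=(P[...,:2]-O)@EY*1000; Z=P[...,2]*1000
m=(d>0)&(abs(X)<40)&(Y>-35)&(Y<30)&(Z<160)&(Z>60); print('flap z',m.sum(),np.polyfit(Y[m],Z[m],1),np.percentile(Z[m],[5,50,95]))
E
```

```text
box xy [-127.8091   27.8539] z 0.20112666633596454 w 0.052009265805384945 F [-0.1168  0.027  -1.2563] t 10.6667
flap z 1048 [ 0.0001 89.482 ] [87.512  89.4777 91.3613]
```

The flap is shut (flat at z 89.5) and the robot is clear.

```bash
python3 -c "
from rig import job
print(job.close_job())"
```

```text
the job is handed in; nothing more can be done
None
```

The job is handed in (no verdict was returned): depth readings put the block flat on the well floor with the flap shut over it and the arm clear, and nothing I did should have touched the jars or comb block, though I didn't re-measure them.

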